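# Tip the mainspring barrels into their cell

## Task

Three mainspring barrels lie in the small aluminium scoop. Slide the clear lid of the cell box all the way open, then carry the scoop over by its upright wooden grip and, with its lip held low over the cell that already holds one barrel, tip all three into that cell. Set the empty scoop back down upright on the bench or its mat and let go, and leave the black eye loupe, the small tin and the tweezers where they are.

Things in the scene. Friction and masses are not known exactly. Their poses are not given: they have to be found in the camera images.
- cell_box: Grey plastic box, fixed, 167 mm long (own y) x 48 (x) x 28 high. Origin: centre of its underside. Four cells in a row along y, each 38 (y) x 40 (x) mm inside, at y = -61.5, -20.5, 20.5, 61.5; floor 3 mm up, 3 mm dividers 21 high. Long side rails 28 high with 3 mm inward lips leaving 34 mm open; end wall 28 high at -y, 21 at +y. The last cell (61.5) holds stems and stays under the lid.
- box_cell_a (a point): Centre of the floor of the first cell (y = -61.5 mm in the box frame), 3 mm above the bench. The barrel already in the box, a pair of crowns and a pair of wheels fill the first three cells, in an order that changes.
- box_cell_b (a point): Centre of the floor of the second cell (y = -20.5 mm in the box frame), 3 mm above the bench. The barrel already in the box, a pair of crowns and a pair of wheels fill the first three cells, in an order that changes.
- box_cell_c (a point): Centre of the floor of the third cell (y = +20.5 mm in the box frame), 3 mm above the bench. The barrel already in the box, a pair of crowns and a pair of wheels fill the first three cells, in an order that changes.
- lid (a joint): Travel of the clear sliding lid, m: 0 = shut, 0.122 = fully open against its stop; grows as the lid moves along the box's own +y. Friction about 1 N plus light damping; it stays where it is left. Fully open, the first three cells are bare and the lid sticks out 120 mm past the box's +y end. The lid's upper face is 25 mm above the bench.
- lid_pull (a point): Centre of the ribbed aluminium pull on the lid, 40 mm above the bench. The pull is an upright block 12 mm thick along the box's y, 24 mm wide along x, from 25 mm to 47 mm above the bench; it moves with the lid.
- scoop: Aluminium scoop, loose, 80 g, 92 mm long (own x), 26 wide (y). Origin: centre of its underside; z up when level; stands on a 2 mm mat. A channel 22 mm wide inside runs from x = -21 mm to the open lip at x = +46 and pours toward +x; floor 2 mm thick, walls 12 mm high (7 over the last 19 mm). Polished inside: barrels start to slide at 12 to 18 degrees of tilt.
- scoop_grip (a point): Point to hold on the scoop's upright wooden grip: scoop frame x = -34.5 mm, y = 0, 50 mm above the underside. The grip is a post 21 mm (x) x 10 mm (y), from the floor of the scoop to 68 mm above the underside, behind the back wall; take it across the 10 mm.
- scoop_lip (a point): Middle of the scoop's pouring lip: scoop frame x = +46 mm, y = 0, 2 mm above the underside (the floor's upper edge).
- barrel_1: Mainspring barrel 1 of 3, a flat brass drum with a toothed rim, 14 mm diameter, 7 mm high, 10 g. Origin: centre of its flat underside. Lies in the scoop's channel at the start.
- barrel_2: Mainspring barrel 2 of 3, a flat brass drum with a toothed rim, 14 mm diameter, 7 mm high, 10 g. Origin: centre of its flat underside. Lies in the scoop's channel at the start.
- barrel_3: Mainspring barrel 3 of 3, a flat brass drum with a toothed rim, 14 mm diameter, 7 mm high, 10 g. Origin: centre of its flat underside. Lies in the scoop's channel at the start.
- barrel_in_box: A fourth such barrel (14 mm diameter, 7 mm high, brass drum), already lying in one of the first three cells of the box: it marks the right cell. Origin: centre of its flat underside.
- crown_1: Fluted steel winding crown, 11.6 mm diameter, 9 mm high, in another cell. Origin: centre of its underside.
- wheel_1: Spoked steel wheel, 18 mm diameter, 3.5 mm thick, in another cell. Origin: centre of its underside.
- magnifier (a point): An obstacle to keep the wrist clear of: underside of the bench magnifier's fixed bar, 0.48 m above the bench, at the middle of its lowest stretch; it spans about 0.2 m either way along world y and reaches from 30 mm nearer the robot back to the rear edge of the bench.
- eye_loupe: Bystander: black flared eye loupe, 36 mm diameter, 39 mm high, standing on the bench. Origin: centre of its underside.
- tin: Bystander: small round grey metal tin, 33 mm diameter, 18 mm high. Origin: centre of its underside.
- tweezers_loose: Bystander: steel tweezers lying flat, 9 x 126 x 8 mm, long along their own y. Origin: centre of their underside.

How it is judged:
On the way, in this order (a step that is already met when the one before it is completed fails the run):
1. the clear lid is slid all the way open (value of joint lid above 0.115 m), for 0.2 s.
2. the scoop is lifted off the bench with all three barrels in it (height (world z) of scoop above 0.03 m and angle between scoop's own z axis and vertical below 0.2 rad and x of barrel_1 in the frame of scoop between -0.03 and 0.046 m and z of barrel_1 in the frame of scoop between 0 and 0.02 m and x of barrel_2 in the frame of scoop between -0.03 and 0.046 m and z of barrel_2 in the frame of scoop between 0 and 0.02 m and x of barrel_3 in the frame of scoop between -0.03 and 0.046 m and z of barrel_3 in the frame of scoop between 0 and 0.02 m), for 0.2 s.
3. the scoop is tipped at least 20 degrees with its lip low over the cell that already holds a barrel (angle between scoop's own z axis and vertical above 0.35 rad and ((x of barrel_in_box in the frame of cell_box between -0.02 and 0.02 m and y of barrel_in_box in the frame of cell_box between -0.0805 and -0.0425 m and z of barrel_in_box in the frame of cell_box below 0.025 m and x of scoop_lip in the frame of cell_box between -0.022 and 0.022 m and y of scoop_lip in the frame of cell_box between -0.0845 and -0.0385 m and z of scoop_lip in the frame of cell_box below 0.065 m) or (x of barrel_in_box in the frame of cell_box between -0.02 and 0.02 m and y of barrel_in_box in the frame of cell_box between -0.0395 and -0.0015 m and z of barrel_in_box in the frame of cell_box below 0.025 m and x of scoop_lip in the frame of cell_box between -0.022 and 0.022 m and y of scoop_lip in the frame of cell_box between -0.0435 and 0.0025 m and z of scoop_lip in the frame of cell_box below 0.065 m) or (x of barrel_in_box in the frame of cell_box between -0.02 and 0.02 m and y of barrel_in_box in the frame of cell_box between 0.0015 and 0.0395 m and z of barrel_in_box in the frame of cell_box below 0.025 m and x of scoop_lip in the frame of cell_box between -0.022 and 0.022 m and y of scoop_lip in the frame of cell_box between -0.0025 and 0.0435 m and z of scoop_lip in the frame of cell_box below 0.065 m))), for 0.2 s.
At the end, for the whole second after the job is handed in: All three barrels lie at rest inside the cell that already held one (centres within the cell's 38 x 40 mm, below the rails); the scoop stands level (within 6 degrees) on the bench or mat (underside less than 8 mm above the bench), at rest and released (((x of barrel_in_box in the frame of cell_box between -0.0205 and 0.0205 m and y of barrel_in_box in the frame of cell_box between -0.081 and -0.042 m and z of each of barrel_in_box, barrel_1, barrel_2, barrel_3 in the frame of cell_box below 0.026 m and x of barrel_1 in the frame of cell_box between -0.0205 and 0.0205 m and y of barrel_1 in the frame of cell_box between -0.081 and -0.042 m and x of barrel_2 in the frame of cell_box between -0.0205 and 0.0205 m and y of barrel_2 in the frame of cell_box between -0.081 and -0.042 m and x of barrel_3 in the frame of cell_box between -0.0205 and 0.0205 m and y of barrel_3 in the frame of cell_box between -0.081 and -0.042 m) or (x of barrel_in_box in the frame of cell_box between -0.0205 and 0.0205 m and y of barrel_in_box in the frame of cell_box between -0.04 and -0.001 m and z of each of barrel_in_box, barrel_1, barrel_2, barrel_3 in the frame of cell_box below 0.026 m and x of barrel_1 in the frame of cell_box between -0.0205 and 0.0205 m and y of barrel_1 in the frame of cell_box between -0.04 and -0.001 m and x of barrel_2 in the frame of cell_box between -0.0205 and 0.0205 m and y of barrel_2 in the frame of cell_box between -0.04 and -0.001 m and x of barrel_3 in the frame of cell_box between -0.0205 and 0.0205 m and y of barrel_3 in the frame of cell_box between -0.04 and -0.001 m) or (x of barrel_in_box in the frame of cell_box between -0.0205 and 0.0205 m and y of barrel_in_box in the frame of cell_box between 0.001 and 0.04 m and z of each of barrel_in_box, barrel_1, barrel_2, barrel_3 in the frame of cell_box below 0.026 m and x of barrel_1 in the frame of cell_box between -0.0205 and 0.0205 m and y of barrel_1 in the frame of cell_box between 0.001 and 0.04 m and x of barrel_2 in the frame of cell_box between -0.0205 and 0.0205 m and y of barrel_2 in the frame of cell_box between 0.001 and 0.04 m and x of barrel_3 in the frame of cell_box between -0.0205 and 0.0205 m and y of barrel_3 in the frame of cell_box between 0.001 and 0.04 m)) and linear speed of each of barrel_1, barrel_2, barrel_3, scoop below 0.02 m/s and height (world z) of scoop below 0.008 m and angle between scoop's own z axis and vertical below 0.1 rad and contact force between the fingers and scoop below 0.1 N); the robot touches nothing.
It fails at once if the eye loupe is pushed more than 30 mm from its place (distance of eye_loupe from where it was at the start of the episode above 0.03 m).
It fails at once if the small tin is pushed more than 30 mm from its place (distance of tin from where it was at the start of the episode above 0.03 m).
It fails at once if the tweezers is pushed more than 30 mm from its place (distance of tweezers_loose from where it was at the start of the episode above 0.03 m).
It also fails if it takes over 64 s, if anything falls off the work surface, if the arm or the gripper's body presses on something with over 40 N, if the wrist force passes 120 N, or if a joint passes its speed limit or range.

## Robot

A 6-joint arm with a two-finger parallel gripper is mounted at the origin on a cart in front of the work surface, level with it; the furniture and walls round the work are solid. World frame = base frame: x ahead of the robot, y to its left, z up, the work surface at z = 0. Lengths are in m, angles in rad, forces in N, time in s.
With the tool pointing down it reaches from about 0.3 to 0.95 m from the base axis. Payload 3.1 kg.
Tool frame: the origin (TCP) lies midway between the tips of the shut fingers; the grasp point (between the pads) lies 19 mm behind it; z points along the fingers, y is the line along which they close (so a half turn about z gives the same grasp; the last joint's range is limited). The gripper opens to 85 mm and grips with 20 to 120 N. Pads are 22 mm wide; open, the fingers measure 114 mm over their backs; the gripper's body (76 mm by 85 mm) begins 54 mm behind the grasp point. The pads swing forward as they close: fully open they stand 13 mm farther back than shut.
Start: joints at [-1.32, 0.308, 1.634, -0, 1.2, -0.07], TCP at [0.197, -0.593, 0.231] pointing down, gripper open.
Joint ranges: [-3.06, 3.06], [-0.79, 1.96], [0.05, 2.63], [-1.19, 4.34], [0.05, 2.64], [-2.94, 2.94]. Speed limits (rad/s): [2.79, 2.79, 3.14, 3.14, 3.14, 3.14].

## Interface

Orientations are given as a unit quaternion [w, x, y, z].
In Python, from workcell import bot gives the robot as it stands.
- The arm moves only by the tool jog_arm, never from a script. Its argument "moves" is a list of rows, each an object of numbers: "gripper": the opening, from 0 (shut) to 1 (fully open); "dx", "dy", "dz": the shift along the world's x, y, z in m; "yaw": the turn about the world's z in rad. In form: [{"gripper": .., "dx": .., "dy": .., "dz": .., "yaw": ..}, ...]. A call has 1 to 12 rows; each row shifts and turns the commanded pose from where the row before left it; what a row does not reach is not made up. A row lasts 1/12 s, in which the tool goes at most 41.7 mm and 7.16 degrees, less where a joint would pass 70% of its speed; a pose out of reach is approached as far as the arm can. A call with a gripper value outside its range is refused whole. The fingers move at their own pace and stop on an object; the grip force is fixed at half the most. Time passes only in rows, so rows that do not move let the fingers close. It gives the time, the measured TCP pose, the force, the opening and the grip force at its end, in the units of the state.
- bot.read_state(): the state, without advancing time (a new reading comes with each control period).
- bot.get_image(name): name is "side" or "top"; returns a dict with "pixels" (384x512x3 uint8, red, green, blue), "K" (3x3 intrinsics, pixels), "camera_from_world" (4x4, takes a point from world to camera coordinates). Camera axes: x right, y down, z forward; pixel columns grow to the right and rows downward; lengths in m; the calibration is good to about 2 mm. A picture is of the moment at which its call begins. There is no depth.
- bot.hand_in(): hands the job in; it is judged then, once.
The state is a dict: "t": time; "joint_positions": joint angles; "qd": joint speeds; "tau": joint torques, N m; "eef_pos": TCP position; "tool_rot": TCP orientation; "contact_force": force on the tool from outside, world axes, zero at the start; "wrist_torque": the same for the moment, N m; "finger_gap": finger opening in m; "grasp_force": force on a finger pad.
Only numpy, scipy, OpenCV 4.12 (cv2) and the standard library are available. Lean on these libraries where they do the work, as an engineer would, in place of code of your own. Each camera call takes 0.05 s, during which the arm holds its last target. There are 200 camera calls.

## Working session

There is one attempt and no reset: what is moved stays moved. The work goes in short steps, Python scripts to look and compute and a tool call to move; the robot and the scene stay as the last step left them, time stands still between calls to the robot, and variables do not carry over. Pictures are saved under pics/ and viewed, at most 10 in all, crops included, and the job is handed in when it is done.

Besides the shell and the picture viewer there is one more tool, called after "Call:" as name(argument=value, ...) on one line, values as JSON. jog_arm: Moves the arm, as the interface text tells. Its arguments: {"type":"object","properties":{"moves":{"type":"array"}},"required":["moves"]}

```bash
mkdir -p pics; cat > h.py <<'E'
import numpy as np, cv2
from workcell import bot
def grab(n,save=None):
    d=bot.get_image(n); im=np.array(d["pixels"])[:,:,::-1].copy()
    if save: cv2.imwrite(f"pics/{save}.png",im)
    return im,np.array(d["K"]),np.array(d["camera_from_world"])
def ray(px,K,T):
    R,t=T[:3,:3],T[:3,3]; o=-R.T@t
    return o,R.T@np.linalg.inv(K)@np.array([px[0],px[1],1.])
def onz(px,z,K,T):
    o,d=ray(px,K,T); return o+d*(z-o[2])/d[2]
def proj(p,K,T):
    q=K@(T[:3,:3]@np.asarray(p)+T[:3,3]); return q[:2]/q[2]
E
python3 - <<'E'
from h import *
for n in("top","side"):
    im,K,T=grab(n,n+"0"); o,_=ray((0,0),K,T); print(n,o.round(3),K[0,0],"corners",[onz(p,0,K,T)[:2].round(2) for p in((0,0),(511,0),(0,383),(511,383))])
    cv2.imwrite(f"pics/{n}0b.png",cv2.resize(im,(768,576),interpolation=cv2.INTER_CUBIC))
print(bot.read_state())
E
```

```text
top [ 0.316 -0.049  1.519] 454.8303056902045 corners [array([1.28, 0.85]), array([ 1.32, -1.02]), array([-0.03,  0.72]), array([-0.03, -0.89])]
side [ 0.479 -1.18   0.761] 413.8166808153301 corners [array([ 16.76, -34.11]), array([-16.63, -28.36]), array([-0.05, -0.47]), array([ 1.09, -0.53])]
{'t': 0.1, 'joint_positions': array([-1.31968844e+00,  3.08949349e-01,  1.63505667e+00,  1.34556596e-05,
        1.19973001e+00, -6.97115955e-02]), 'qd': array([-0.00010027, -0.00246369, -0.00331744, -0.00056693,  0.00112137,
       -0.00130464]), 'tau': array([-1.15767332e-03, -4.16409194e+01, -2.77643591e+01, -9.22403342e-05,
        4.06563340e-03, -1.81209151e-05]), 'eef_pos': array([ 0.19687313, -0.59238726,  0.2301436 ]), 'tool_rot': array([-1.06785228e-03,  9.87161745e-01,  1.59720195e-01, -9.08254829e-05]), 'contact_force': array([-0.34299305, -0.38159113,  0.03213286]), 'wrist_torque': array([ 0.00748627, -0.02717193, -0.00781961]), 'grasp_force': 0.0, 'finger_gap': 0.08505277650005694}
```

View pics/top0b.png

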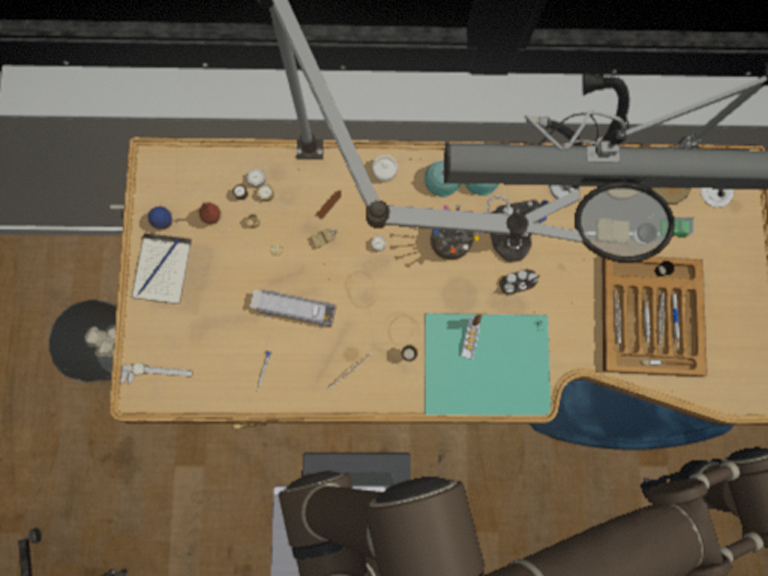

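View pics/side0b.png

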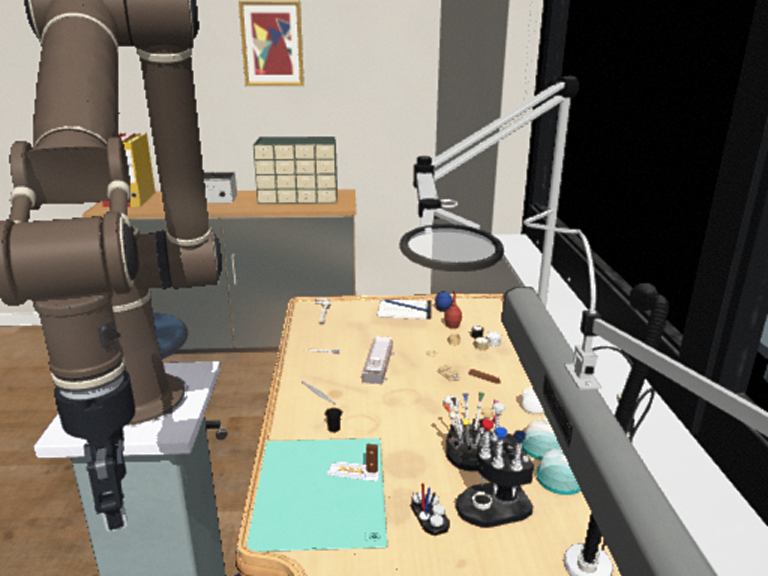

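```bash
python3 - <<'E'
import cv2,numpy as np
t=cv2.imread("pics/top0.png"); s=cv2.imread("pics/side0.png")
def c(im,x0,y0,w,h,W,H): return cv2.resize(im[y0:y0+h,x0:x0+w],(W,H),interpolation=cv2.INTER_CUBIC)
o=np.zeros((600,800,3),np.uint8)
o[:300,:480]=c(t,160,185,80,50,480,300)      # 6x
o[:300,490:790]=c(t,295,202,40,40,300,300) # 7.5x
o[305:600,:300]=c(s,235,215,40,44,300,295)[:295]
o[305:600,310:800]=c(s,210,260,80,60,490,295)
cv2.imwrite("pics/crop0.png",o)
E
```

```text
(no output)
```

View pics/crop0.png

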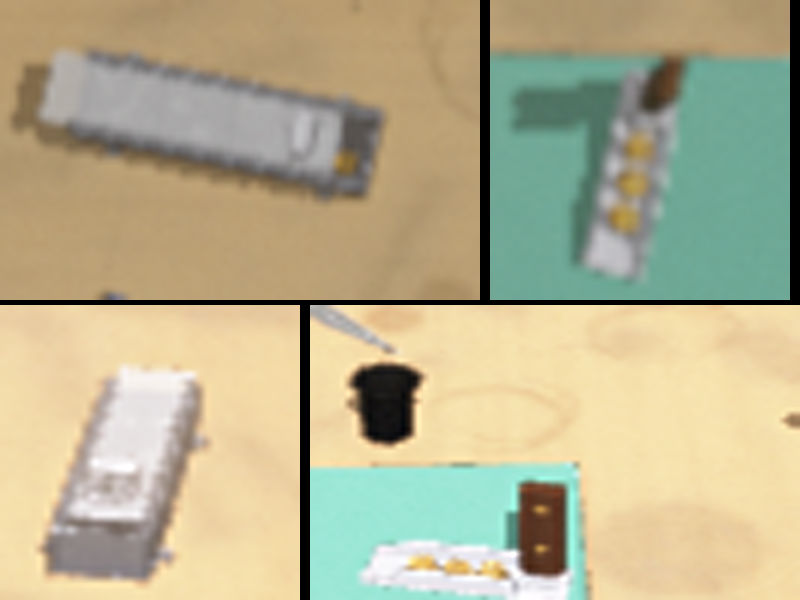

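```bash
python3 - <<'E'
from h import *
im,K,T=grab("top"); sm,Ks,Ts=grab("side")
up=lambda a,p:((p[0]-a[4]+.5)/a[2]-.5+a[0],(p[1]-a[5]+.5)/a[3]-.5+a[1])
B=(160,185,6,6,0,0);S=(295,202,7.5,7.5,490,0);Q=(235,215,7.5,295/44,0,305);R=(210,260,6.125,295/60,310,305)
for n,p,z in[("rail corner -y far",(382,110),.028),("rail corner -y near",(367,196),.028),("+y far corner",(88,52),.028),("+y near corner",(75,132),.028),("lid +y far",(50,55),.025),("lid +y near",(40,120),.025),("pull top",(303,130),.047),("lid front far",(343,108),.025),("lid front near",(328,178),.025),("barrel",(345,161),.010)]:
    print(n,onz(up(B,p),z,K,T)[:2].round(4))
for n,p,z in[("lip L",(578,268),.006),("lip R",(643,280),.006),("post top",(672,68),.07),("post top c",(676,62),.07)]:
    print(n,onz(up(S,p),z,K,T)[:2].round(4))
for n,p,z in[("S end L",(48,535),.028),("S end R",(160,545),.028),("S pull top",(115,465),.047)]:
    print(n,onz(up(Q,p),z,Ks,Ts)[:2].round(4))
print("S post top",onz(up(R,(543,485)),.07,Ks,Ts)[:2].round(4),"S post bottom", onz(up(R,(545,575)),.01,Ks,Ts)[:2].round(4))
for nm,i,k,t in(("top",im,K,T),("side",sm,Ks,Ts)):
    h=cv2.cvtColor(i,cv2.COLOR_BGR2HSV); 
    for c,m,z in(("gold",cv2.inRange(h,(12,110,90),(32,255,255)),.009),("brown",cv2.inRange(h,(0,60,20),(16,255,130)),.04)):
        w=np.zeros_like(m); 
        if nm=="top": w[205:245,298:330]=255
        else: w[290:325,210:265]=255
        n,l,st,ce=cv2.connectedComponentsWithStats(m&w)
        for j in range(1,n):
            if st[j,4]>3: print(nm,c,st[j],ce[j].round(1),onz(ce[j],z,k,t)[:2].round(4))
E
```

```text
rail corner -y far [0.5408 0.0338]
rail corner -y near [0.4931 0.0412]
+y far corner [0.572  0.1964]
+y near corner [0.5274 0.2018]
lid +y far [0.5707 0.2177]
lid +y near [0.5344 0.2218]
pull top [0.5266 0.0754]
lid front far [0.5422 0.0555]
lid front near [0.5032 0.0629]
barrel [0.5147 0.0548]
lip L [ 0.4304 -0.2428]
lip R [ 0.4252 -0.2716]
post top [ 0.5114 -0.2764]
post top c [ 0.514  -0.2782]
S end L [0.4955 0.0289]
S end R [0.5455 0.017 ]
S pull top [0.5272 0.0649]
S post top [ 0.5075 -0.2814] S post bottom [ 0.5082 -0.2824]
top gold [318 210   2   5   6] [318.7 212.2] [ 0.5145 -0.2853]
top gold [313 220   3   3   7] [314.  221.3] [ 0.4837 -0.2691]
top gold [312 225   4   3   8] [313.5 226. ] [ 0.4679 -0.2671]
top gold [311 230   3   3   7] [312.1 230.7] [ 0.4521 -0.2623]
top brown [317 210   3   6  12] [318.1 212.5] [ 0.5093 -0.2785]
side gold [246 300   3   3   7] [247.3 301. ] [ 0.5083 -0.2237]
side gold [246 308   3   3   5] [247. 309.] [ 0.5064 -0.2583]
side gold [227 311   4   3   7] [228.4 312.3] [ 0.4552 -0.2697]
side gold [232 312   4   2   6] [233.5 312.7] [ 0.469  -0.2719]
side gold [238 313   4   2   6] [239.3 313.7] [ 0.4849 -0.2767]
side brown [244 296   8  19 116] [247.3 305.3] [ 0.5065 -0.2811]
```

Call:
jog_arm(moves=[{"gripper":0,"dx":0.016,"dy":0.032,"dz":-0.004,"yaw":0.053},{"gripper":0,"dx":0.016,"dy":0.032,"dz":-0.004,"yaw":0.053},{"gripper":0,"dx":0.016,"dy":0.032,"dz":-0.004,"yaw":0.053},{"gripper":0,"dx":0.016,"dy":0.032,"dz":-0.004,"yaw":0.053},{"gripper":0,"dx":0.016,"dy":0.032,"dz":-0.004,"yaw":0.053},{"gripper":0,"dx":0.016,"dy":0.032,"dz":-0.004,"yaw":0.053},{"gripper":0,"dx":0.016,"dy":0.032,"dz":-0.004,"yaw":0.053},{"gripper":0,"dx":0.016,"dy":0.032,"dz":-0.004,"yaw":0.053},{"gripper":0,"dx":0.016,"dy":0.032,"dz":-0.004,"yaw":0.053},{"gripper":0,"dx":0.016,"dy":0.032,"dz":-0.004,"yaw":0.053},{"gripper":0,"dx":0.016,"dy":0.032,"dz":-0.004,"yaw":0.053},{"gripper":0,"dx":0.016,"dy":0.032,"dz":-0.004,"yaw":0.053}])

```text
t: 1.2
eef_pos: [0.3894, -0.2075, 0.1832]
tool_rot: [0.0, 0.887, 0.461, 0.0]
contact_force: [0.4, -0.1, 0.0]
finger_gap: -0.0
grasp_force: 0.0
```

Call:
jog_arm(moves=[{"gripper":0,"dx":0.016,"dy":0.031,"dz":-0.008,"yaw":0.052},{"gripper":0,"dx":0.016,"dy":0.031,"dz":-0.008,"yaw":0.052},{"gripper":0,"dx":0.016,"dy":0.031,"dz":-0.008,"yaw":0.052},{"gripper":0,"dx":0.016,"dy":0.031,"dz":-0.008,"yaw":0.052},{"gripper":0,"dx":0.016,"dy":0.031,"dz":-0.008,"yaw":0.052},{"gripper":0,"dx":0.016,"dy":0.031,"dz":-0.008,"yaw":0.052},{"gripper":0,"dx":0.016,"dy":0.031,"dz":-0.008,"yaw":0.052},{"gripper":0,"dx":0.016,"dy":0.028,"dz":-0.008,"yaw":0.05},{"gripper":0,"dz":-0.03},{"gripper":0,"dz":-0.03},{"gripper":0,"dz":-0.02}])

```text
invalid input
```

```bash
python3 - <<'E'
from h import *
im,K,T=grab("top"); sm,Ks,Ts=grab("side")
p=bot.read_state()["eef_pos"]; print(p, proj(p,K,T),proj(p,Ks,Ts))
o=np.zeros((420,800,3),np.uint8)
o[:,:400]=cv2.resize(im[180:240,165:222],(400,420),interpolation=cv2.INTER_CUBIC)
o[:,400:]=cv2.resize(sm[190:260,215:282],(400,420),interpolation=cv2.INTER_CUBIC)
cv2.imwrite("pics/push.png",o)
E
```

```text
[ 0.3897349  -0.20463168  0.18241033] [301.16034125 246.61262971] [202.98205159 245.68472208]
```

View pics/push.png

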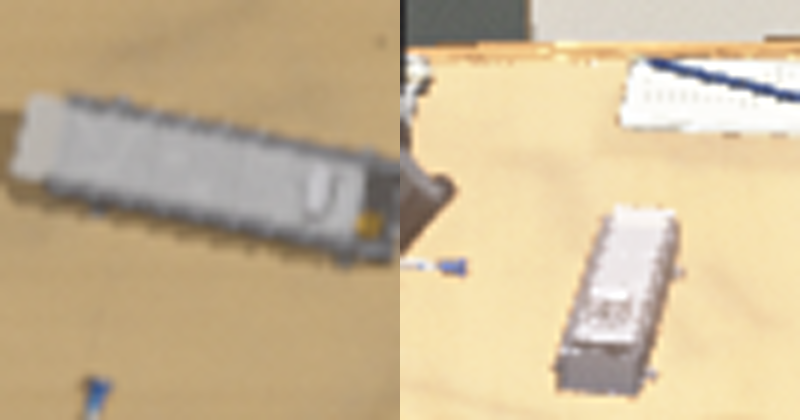

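The move was refused because every key is needed in each row. The picture shows the lid still part open, with the barrel (gold) in the end cell near top-view pixel (217,212).

Call:
jog_arm(moves=[{"gripper":0,"dx":0.016,"dy":0.031,"dz":-0.008,"yaw":0.052},{"gripper":0,"dx":0.016,"dy":0.031,"dz":-0.008,"yaw":0.052},{"gripper":0,"dx":0.016,"dy":0.031,"dz":-0.008,"yaw":0.052},{"gripper":0,"dx":0.016,"dy":0.031,"dz":-0.008,"yaw":0.052},{"gripper":0,"dx":0.016,"dy":0.031,"dz":-0.008,"yaw":0.052},{"gripper":0,"dx":0.016,"dy":0.031,"dz":-0.008,"yaw":0.052},{"gripper":0,"dx":0.016,"dy":0.031,"dz":-0.008,"yaw":0.052},{"gripper":0,"dx":0.016,"dy":0.026,"dz":-0.008,"yaw":0.05},{"gripper":0,"dx":0,"dy":0,"dz":-0.03,"yaw":0},{"gripper":0,"dx":0,"dy":0,"dz":-0.03,"yaw":0},{"gripper":0,"dx":0,"dy":0,"dz":-0.018,"yaw":0},{"gripper":0,"dx":0,"dy":0,"dz":0,"yaw":0}])

```text
t: 2.3
eef_pos: [0.513, 0.0334, 0.0371]
tool_rot: [-0.003, 0.774, 0.633, -0.004]
contact_force: [-1.1, 0.0, -0.3]
finger_gap: -0.0004
grasp_force: 0.0
```

```bash
python3 - <<'E'
from h import *
im,K,T=grab("top"); sm,Ks,Ts=grab("side")
p=bot.read_state()["eef_pos"]; print(p, proj(p,K,T),proj(p,Ks,Ts))
o=np.zeros((420,800,3),np.uint8)
o[:,:400]=cv2.resize(im[180:240,165:222],(400,420),interpolation=cv2.INTER_CUBIC)
o[:,400:]=cv2.resize(sm[190:260,215:282],(400,420),interpolation=cv2.INTER_CUBIC)
cv2.imwrite("pics/push2.png",o)
E
```

```text
[0.5166581  0.03319937 0.04080856] [223.10132852 209.62297615] [247.15692455 244.79543833]
```

View pics/push2.png

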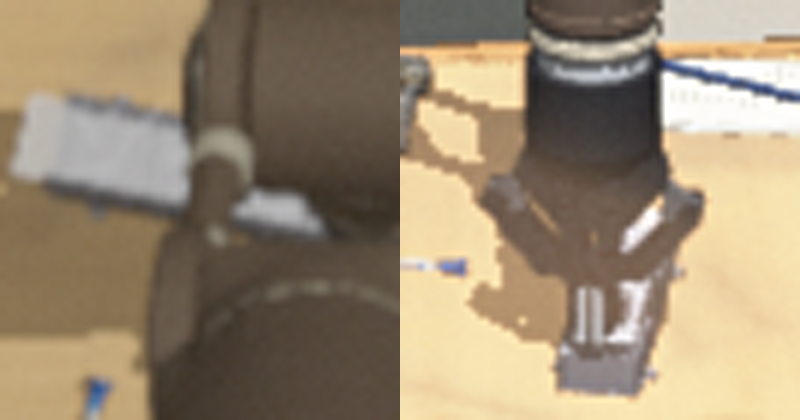

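Call:
jog_arm(moves=[{"gripper":0,"dx":0,"dy":0,"dz":-0.006,"yaw":0},{"gripper":0,"dx":0.002,"dy":0.01,"dz":0,"yaw":0},{"gripper":0,"dx":0.002,"dy":0.01,"dz":0,"yaw":0},{"gripper":0,"dx":0.002,"dy":0.01,"dz":0,"yaw":0},{"gripper":0,"dx":0.002,"dy":0.01,"dz":0,"yaw":0},{"gripper":0,"dx":0.002,"dy":0.01,"dz":0,"yaw":0},{"gripper":0,"dx":0.002,"dy":0.01,"dz":0,"yaw":0},{"gripper":0,"dx":0.002,"dy":0.01,"dz":0,"yaw":0},{"gripper":0,"dx":0.002,"dy":0.01,"dz":0,"yaw":0},{"gripper":0,"dx":0.002,"dy":0.01,"dz":0,"yaw":0},{"gripper":0,"dx":0.002,"dy":0.01,"dz":0,"yaw":0},{"gripper":0,"dx":0,"dy":0,"dz":0,"yaw":0}])

```text
t: 3.4
eef_pos: [0.5374, 0.136, 0.0352]
tool_rot: [-0.0, 0.774, 0.633, 0.0]
contact_force: [-0.0, -0.4, -0.4]
finger_gap: -0.0001
grasp_force: 0.0
```

Call:
jog_arm(moves=[{"gripper":0,"dx":0.001,"dy":0.006,"dz":0,"yaw":0},{"gripper":0,"dx":0.001,"dy":0.006,"dz":0,"yaw":0},{"gripper":0,"dx":0.001,"dy":0.006,"dz":0,"yaw":0},{"gripper":0,"dx":0,"dy":0,"dz":0,"yaw":0}])

```text
t: 3.73
eef_pos: [0.54, 0.1528, 0.0351]
tool_rot: [-0.0, 0.774, 0.633, 0.0]
contact_force: [0.4, -0.6, -0.7]
finger_gap: -0.0001
grasp_force: 0.0
```

Call:
jog_arm(moves=[{"gripper":0,"dx":0.001,"dy":0.004,"dz":0,"yaw":0},{"gripper":0,"dx":0,"dy":0,"dz":0,"yaw":0}])

```text
t: 3.9
eef_pos: [0.5409, 0.1563, 0.0352]
tool_rot: [-0.0, 0.774, 0.633, -0.0]
contact_force: [0.3, 0.6, -0.0]
finger_gap: -0.0002
grasp_force: 0.0
```

Call:
jog_arm(moves=[{"gripper":0,"dx":0.001,"dy":0.004,"dz":0,"yaw":0},{"gripper":0,"dx":0,"dy":0,"dz":0,"yaw":0}])

```text
t: 4.07
eef_pos: [0.542, 0.1603, 0.0352]
tool_rot: [-0.0, 0.774, 0.633, -0.0]
contact_force: [1.0, 0.1, -0.0]
finger_gap: 0.0002
grasp_force: 0.0
```

Call:
jog_arm(moves=[{"gripper":0,"dx":0.001,"dy":0.004,"dz":0,"yaw":0},{"gripper":0,"dx":0,"dy":0,"dz":0,"yaw":0}])

```text
t: 4.23
eef_pos: [0.5424, 0.162, 0.0352]
tool_rot: [0.001, 0.774, 0.634, -0.002]
contact_force: [-1.5, -6.7, 2.7]
finger_gap: -0.0001
grasp_force: 3.7
```

Call:
jog_arm(moves=[{"gripper":0,"dx":0.001,"dy":0.004,"dz":0,"yaw":0},{"gripper":0,"dx":0,"dy":0,"dz":0,"yaw":0}])

```text
t: 4.4
eef_pos: [0.5423, 0.1621, 0.0352]
tool_rot: [0.002, 0.773, 0.635, -0.006]
contact_force: [-3.5, -19.0, 6.7]
finger_gap: 0.0001
grasp_force: 9.5
```

Call:
jog_arm(moves=[{"gripper":0,"dx":0.001,"dy":0.004,"dz":0,"yaw":0},{"gripper":0,"dx":0,"dy":0,"dz":0,"yaw":0}])

```text
t: 4.57
eef_pos: [0.5423, 0.1623, 0.0352]
tool_rot: [0.004, 0.772, 0.636, -0.009]
contact_force: [-4.1, -30.1, 11.0]
finger_gap: 0.0001
grasp_force: 15.1
```

Call:
jog_arm(moves=[{"gripper":0,"dx":-0.002,"dy":-0.012,"dz":0,"yaw":0},{"gripper":0,"dx":0,"dy":-0.005,"dz":0.035,"yaw":0},{"gripper":0,"dx":0,"dy":0,"dz":0.04,"yaw":0},{"gripper":0,"dx":0,"dy":0,"dz":0.04,"yaw":0},{"gripper":0.6,"dx":-0.002,"dy":-0.03,"dz":0,"yaw":-0.114},{"gripper":0.6,"dx":-0.002,"dy":-0.031,"dz":0,"yaw":-0.114},{"gripper":0.6,"dx":-0.003,"dy":-0.031,"dz":0,"yaw":-0.114},{"gripper":0.6,"dx":-0.003,"dy":-0.031,"dz":0,"yaw":-0.114},{"gripper":0.6,"dx":-0.003,"dy":-0.031,"dz":0,"yaw":-0.114},{"gripper":0.6,"dx":-0.003,"dy":-0.031,"dz":0,"yaw":-0.114},{"gripper":0.6,"dx":-0.003,"dy":-0.031,"dz":0,"yaw":-0.114},{"gripper":0.6,"dx":-0.003,"dy":-0.031,"dz":0,"yaw":-0.114}])

```text
t: 5.57
eef_pos: [0.5211, -0.0933, 0.1506]
tool_rot: [0.0, 0.974, 0.225, 0.001]
contact_force: [0.7, -0.2, -0.1]
finger_gap: 0.0511
grasp_force: 0.0
```

Call:
jog_arm(moves=[{"gripper":0.6,"dx":-0.003,"dy":-0.031,"dz":0,"yaw":-0.114},{"gripper":0.6,"dx":-0.003,"dy":-0.031,"dz":0,"yaw":-0.114},{"gripper":0.6,"dx":-0.003,"dy":-0.031,"dz":0,"yaw":-0.114},{"gripper":0.6,"dx":-0.003,"dy":-0.031,"dz":0,"yaw":-0.114},{"gripper":0.6,"dx":-0.003,"dy":-0.031,"dz":0,"yaw":-0.114},{"gripper":0.6,"dx":-0.003,"dy":-0.031,"dz":0,"yaw":-0.114},{"gripper":0.6,"dx":0,"dy":0,"dz":-0.02,"yaw":0},{"gripper":0.6,"dx":0,"dy":0,"dz":0,"yaw":0}])

```text
t: 6.23
eef_pos: [0.5013, -0.2788, 0.1279]
tool_rot: [-0.001, 0.993, -0.114, -0.002]
contact_force: [-0.8, 1.0, -0.8]
finger_gap: 0.0511
grasp_force: 0.0
```

```bash
python3 - <<'E'
from h import *
im,K,T=grab("top"); sm,Ks,Ts=grab("side")
s=bot.read_state(); p=s["eef_pos"]; print(p,s["tool_rot"],s["finger_gap"],proj(p,K,T),proj(p,Ks,Ts))
o=np.zeros((500,800,3),np.uint8)
o[:,:400]=cv2.resize(im[170:240,155:211],(400,500),interpolation=cv2.INTER_CUBIC)
o[:,400:]=cv2.resize(sm[245:330,205:273],(400,500),interpolation=cv2.INTER_CUBIC)
cv2.imwrite("pics/v3.png",o)
E
```

```text
[ 0.50208075 -0.27721796  0.12927063] [-0.00102584  0.99364774 -0.11252354 -0.00125486] 0.050914775069081465 [322.10959275 211.08277134] [245.40490617 276.69234878]
```

View pics/v3.png

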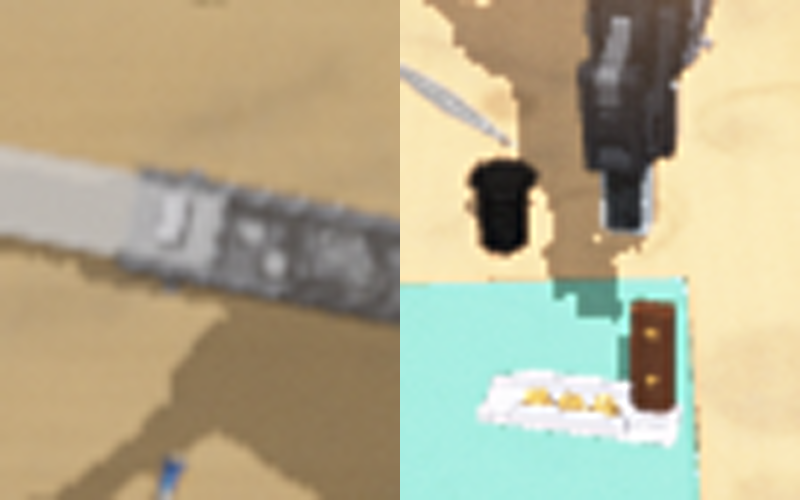

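The lid is fully open. The crowns are in the third cell and the wheels in the second. The fingers are above the wooden post, which stands at side column 248 (about 5 mm further in x).

Call:
jog_arm(moves=[{"gripper":0.6,"dx":0.005,"dy":0,"dz":-0.025,"yaw":0},{"gripper":0.6,"dx":0,"dy":0,"dz":-0.025,"yaw":0},{"gripper":0.6,"dx":0,"dy":0,"dz":-0.025,"yaw":0},{"gripper":0.6,"dx":0,"dy":0,"dz":-0.02,"yaw":0},{"gripper":0.4,"dx":0,"dy":0,"dz":0,"yaw":0},{"gripper":0.3,"dx":0,"dy":0,"dz":0,"yaw":0},{"gripper":0.2,"dx":0,"dy":0,"dz":0,"yaw":0},{"gripper":0.14,"dx":0,"dy":0,"dz":0,"yaw":0},{"gripper":0.11,"dx":0,"dy":0,"dz":0,"yaw":0},{"gripper":0.11,"dx":0,"dy":0,"dz":0,"yaw":0},{"gripper":0.11,"dx":0,"dy":0,"dz":0,"yaw":0}])

```text
t: 7.25
eef_pos: [0.5098, -0.2789, 0.0375]
tool_rot: [0.001, 0.994, -0.112, 0.002]
contact_force: [-0.9, 1.3, 6.2]
finger_gap: 0.0099
grasp_force: 17.6
```

Call:
jog_arm(moves=[{"gripper":0,"dx":0,"dy":0,"dz":0,"yaw":0},{"gripper":0,"dx":0,"dy":0,"dz":0,"yaw":0},{"gripper":0,"dx":0,"dy":0,"dz":0,"yaw":0}])

```text
t: 7.5
eef_pos: [0.5098, -0.279, 0.0376]
tool_rot: [0.001, 0.994, -0.113, 0.002]
contact_force: [1.2, 1.0, 6.5]
finger_gap: 0.009
grasp_force: 59.2
```

Call:
jog_arm(moves=[{"gripper":0,"dx":0,"dy":0,"dz":0.006,"yaw":0},{"gripper":0,"dx":0,"dy":0,"dz":0.012,"yaw":0},{"gripper":0,"dx":0,"dy":0,"dz":0.016,"yaw":0},{"gripper":0,"dx":0,"dy":0,"dz":0.02,"yaw":0},{"gripper":0,"dx":0,"dy":0,"dz":0.02,"yaw":0},{"gripper":0,"dx":0,"dy":0,"dz":0.016,"yaw":0},{"gripper":0,"dx":0,"dy":0,"dz":0.01,"yaw":0},{"gripper":0,"dx":0,"dy":0,"dz":0,"yaw":0},{"gripper":0,"dx":0,"dy":0,"dz":0,"yaw":0}])

```text
t: 8.25
eef_pos: [0.5082, -0.2783, 0.1359]
tool_rot: [0.0, 0.994, -0.112, 0.0]
contact_force: [-0.2, -0.5, -1.6]
finger_gap: 0.0092
grasp_force: 58.4
```

```bash
python3 - <<'E'
from h import *
sm,Ks,Ts=grab("side"); im,K,T=grab("top")
s=bot.read_state(); p=s["eef_pos"]; print(p,s["tool_rot"],s["finger_gap"],s["grasp_force"],s["contact_force"],proj(p,K,T),proj(p,Ks,Ts))
o=np.zeros((500,800,3),np.uint8)
o[:,:400]=cv2.resize(im[190:260,290:346],(400,500),interpolation=cv2.INTER_CUBIC)
o[:,400:]=cv2.resize(sm[225:310,205:273],(400,500),interpolation=cv2.INTER_CUBIC)
cv2.imwrite("pics/v4.png",o)
E
```

```text
[ 0.50705771 -0.27757687  0.13412787] [-5.05033966e-04  9.93664001e-01 -1.12385332e-01 -1.06576191e-03] 0.008961266128941024 58.38898837566376 [-0.08436942 -0.13400292 -1.25214409] [322.44437133 209.27257021] [247.30955115 275.16261701]
```

View pics/v4.png

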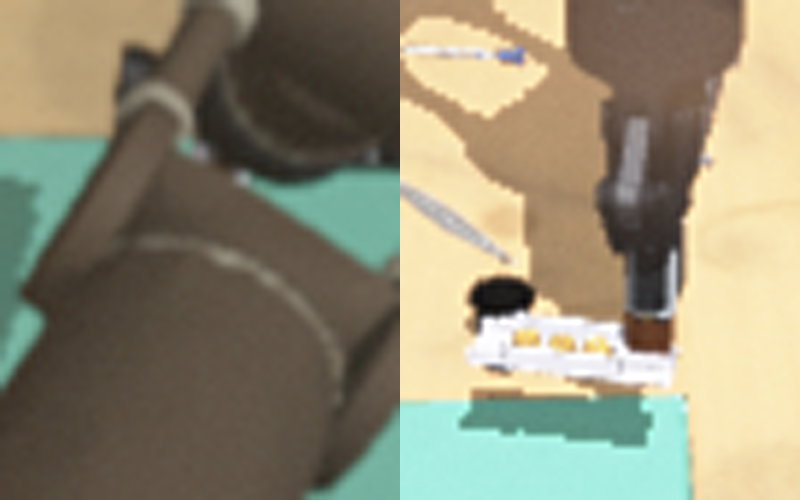

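The scoop is lifted level with three barrels in it (side-view crop: barrels near (525–600, 340), post at column 647, finger centre at 655).

Call:
jog_arm(moves=[{"gripper":0,"dx":0,"dy":0.005,"dz":0,"yaw":0.03},{"gripper":0,"dx":0.001,"dy":0.011,"dz":0,"yaw":0.06},{"gripper":0,"dx":0.001,"dy":0.018,"dz":0,"yaw":0.07},{"gripper":0,"dx":0.001,"dy":0.018,"dz":0,"yaw":0.07},{"gripper":0,"dx":0.002,"dy":0.018,"dz":0,"yaw":0.07},{"gripper":0,"dx":0.001,"dy":0.018,"dz":0,"yaw":0.07},{"gripper":0,"dx":0.002,"dy":0.018,"dz":0,"yaw":0.07},{"gripper":0,"dx":0.001,"dy":0.018,"dz":0,"yaw":0.07},{"gripper":0,"dx":0.002,"dy":0.018,"dz":0,"yaw":0.07},{"gripper":0,"dx":0.001,"dy":0.018,"dz":0,"yaw":0.07},{"gripper":0,"dx":0.002,"dy":0.018,"dz":0,"yaw":0.07},{"gripper":0,"dx":0.001,"dy":0.018,"dz":0,"yaw":0.07}])

```text
t: 9.35
eef_pos: [0.5221, -0.0807, 0.134]
tool_rot: [-0.001, 0.96, 0.281, -0.001]
contact_force: [0.1, -0.0, -1.4]
finger_gap: 0.0095
grasp_force: 58.4
```

Call:
jog_arm(moves=[{"gripper":0,"dx":0.001,"dy":0.018,"dz":0,"yaw":0.07},{"gripper":0,"dx":0.001,"dy":0.018,"dz":0,"yaw":0.07},{"gripper":0,"dx":0.001,"dy":0.018,"dz":0,"yaw":0.07},{"gripper":0,"dx":0.001,"dy":0.018,"dz":0,"yaw":0.07},{"gripper":0,"dx":0.002,"dy":0.018,"dz":0,"yaw":0.07},{"gripper":0,"dx":0.001,"dy":0.018,"dz":0,"yaw":0.07},{"gripper":0,"dx":0.002,"dy":0.018,"dz":0,"yaw":0.07},{"gripper":0,"dx":0.001,"dy":0.018,"dz":0,"yaw":0.07},{"gripper":0,"dx":0.002,"dy":0.018,"dz":0,"yaw":0.07},{"gripper":0,"dx":0.001,"dy":0.018,"dz":0,"yaw":0.06},{"gripper":0,"dx":0.001,"dy":0.012,"dz":0,"yaw":0.05},{"gripper":0,"dx":0.001,"dy":0.005,"dz":0,"yaw":0.02}])

```text
t: 10.35
eef_pos: [0.5369, 0.1166, 0.134]
tool_rot: [-0.001, 0.787, 0.617, -0.001]
contact_force: [0.3, -0.7, -1.2]
finger_gap: 0.0086
grasp_force: 58.4
```

Call:
jog_arm(moves=[{"gripper":0,"dx":0,"dy":0,"dz":-0.01,"yaw":0},{"gripper":0,"dx":0,"dy":0,"dz":-0.015,"yaw":0},{"gripper":0,"dx":0,"dy":0,"dz":-0.01,"yaw":0},{"gripper":0,"dx":0,"dy":0,"dz":-0.005,"yaw":0},{"gripper":0,"dx":0,"dy":0,"dz":0,"yaw":0}])

```text
t: 10.77
eef_pos: [0.536, 0.114, 0.0929]
tool_rot: [-0.001, 0.789, 0.615, -0.002]
contact_force: [-0.7, 0.6, -1.3]
finger_gap: 0.0089
grasp_force: 58.5
```

```bash
python3 - <<'E'
from h import *
sm,Ks,Ts=grab("side","side5")
s=bot.read_state(); p=s["eef_pos"]; print(p,s["tool_rot"],s["finger_gap"],s["grasp_force"],proj(p,Ks,Ts))
cv2.imwrite("pics/v5.png",cv2.resize(sm[190:260,215:295],(800,600),fx=0,fy=0,interpolation=cv2.INTER_CUBIC))
E
```

```text
[0.53700701 0.11417491 0.0939483 ] [-6.69205002e-04  7.88805108e-01  6.14641787e-01 -1.23596940e-03] 0.009707830571268106 58.451446294784546 [252.11793196 219.7029745 ]
```

View pics/v5.png

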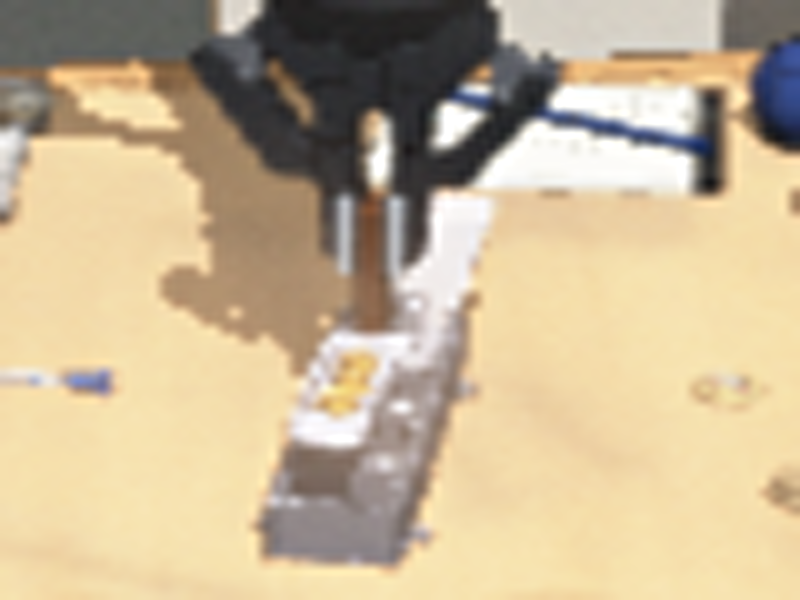

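```bash
python3 - <<'E'
from h import *
sm,K,T=grab("side")
c=lambda p:((p[0]-215+.5)*10-.5,(p[1]-190+.5)*600/70-.5)
p=np.array([.537,.1142,.0939]);h=np.array([np.cos(-1.818),np.sin(-1.818),0]);n=np.array([-h[1],h[0],0])
for k in(80.5,83.5):
  for w in(-.013,.013): print("lip",k,w,np.round(c(proj(p+h*k/1e3+n*w+np.array([0,0,-.0356]),K,T)),0))
u=np.array([np.cos(1.371),np.sin(1.371),0]);v=np.array([u[1],-u[0],0])
C=np.array([.5356,.1193,0])
for y in(-.0835,.0835):
  for x in(-.024,.024):
    for z in(0,.028): print("box",y,x,z,np.round(c(proj(C+u*y+v*x+[0,0,z],K,T)),0))
E
```

```text
lip 80.5 -0.013 [290. 428.]
lip 80.5 0.013 [365. 434.]
lip 83.5 -0.013 [288. 431.]
lip 83.5 0.013 [363. 438.]
box -0.0835 -0.024 0 [264. 551.]
box -0.0835 -0.024 0.028 [263. 491.]
box -0.0835 0.024 0 [402. 561.]
box -0.0835 0.024 0.028 [402. 501.]
box 0.0835 -0.024 0 [343. 353.]
box 0.0835 -0.024 0.028 [343. 297.]
box 0.0835 0.024 0 [468. 361.]
box 0.0835 0.024 0.028 [469. 305.]
```

The side view shows the scoop level over the box with three barrels; lip at about (325,443) in the crop and box end at 265–405. Both agree with my model to 1–2 mm, so I align and lower.

Call:
jog_arm(moves=[{"gripper":0,"dx":0,"dy":0.006,"dz":0,"yaw":0.015},{"gripper":0,"dx":0.001,"dy":0.006,"dz":0,"yaw":0.016},{"gripper":0,"dx":0,"dy":0.005,"dz":0,"yaw":0.016},{"gripper":0,"dx":0,"dy":0,"dz":-0.008,"yaw":0},{"gripper":0,"dx":0,"dy":0,"dz":-0.01,"yaw":0},{"gripper":0,"dx":0,"dy":0,"dz":-0.01,"yaw":0},{"gripper":0,"dx":0,"dy":0,"dz":-0.006,"yaw":0},{"gripper":0,"dx":0,"dy":0,"dz":0,"yaw":0},{"gripper":0,"dx":0,"dy":0,"dz":0,"yaw":0}])

```text
t: 11.62
eef_pos: [0.5381, 0.1316, 0.0601]
tool_rot: [-0.001, 0.774, 0.633, -0.001]
contact_force: [0.7, -0.1, -0.4]
finger_gap: 0.0089
grasp_force: 58.4
```

```bash
python3 - <<'E'
from h import *
sm,K,T=grab("side","side6")
s=bot.read_state(); p=s["eef_pos"]; q=s["tool_rot"];print(p,2*np.arctan2(q[2],q[1])-np.pi,s["contact_force"])
C=np.array([.5356,.1193]);print("box y,x",(p[:2]-C)@[np.cos(1.371),np.sin(1.371)],(p[:2]-C)@[np.sin(1.371),-np.cos(1.371)])
E
```

```text
[0.5387962  0.13167855 0.06074804] -1.7700419923800887 [ 0.50941449  0.1512495  -0.78114732]
box y,x 0.012766652029532158 0.0006758554119544878
```

Call:
jog_arm(moves=[{"gripper":0,"dx":0,"dy":0,"dz":-0.0015,"yaw":0},{"gripper":0,"dx":-0.0006,"dy":-0.003,"dz":0,"yaw":0},{"gripper":0,"dx":-0.0006,"dy":-0.003,"dz":0,"yaw":0},{"gripper":0,"dx":0,"dy":0,"dz":0,"yaw":0}])

```text
t: 12.0
eef_pos: [0.5379, 0.1253, 0.06]
tool_rot: [0.0, 0.774, 0.633, 0.0]
contact_force: [0.7, -0.6, -1.1]
finger_gap: 0.0091
grasp_force: 58.4
```

Call:
jog_arm(moves=[{"gripper":0,"dx":-0.0006,"dy":-0.003,"dz":0,"yaw":0},{"gripper":0,"dx":0,"dy":0,"dz":0,"yaw":0}])

```text
t: 12.17
eef_pos: [0.5372, 0.1224, 0.0599]
tool_rot: [0.0, 0.774, 0.633, -0.0]
contact_force: [0.3, 0.2, -1.3]
finger_gap: 0.0093
grasp_force: 58.4
```

Call:
jog_arm(moves=[{"gripper":0,"dx":-0.0006,"dy":-0.003,"dz":0,"yaw":0},{"gripper":0,"dx":0,"dy":0,"dz":0,"yaw":0}])

```text
t: 12.33
eef_pos: [0.5374, 0.1216, 0.0604]
tool_rot: [-0.001, 0.775, 0.632, 0.002]
contact_force: [0.6, 5.7, -0.1]
finger_gap: 0.0092
grasp_force: 58.5
```

Call:
jog_arm(moves=[{"gripper":0.1,"dx":0,"dy":0,"dz":-0.001,"yaw":0},{"gripper":0.1,"dx":-0.0004,"dy":-0.002,"dz":0,"yaw":0},{"gripper":0.1,"dx":-0.0004,"dy":-0.002,"dz":0,"yaw":0},{"gripper":0.1,"dx":0,"dy":0,"dz":0,"yaw":0}])

```text
t: 12.67
eef_pos: [0.5381, 0.1204, 0.0604]
tool_rot: [-0.002, 0.775, 0.631, 0.005]
contact_force: [0.7, 13.0, -0.2]
finger_gap: 0.0093
grasp_force: 58.8
```

Call:
jog_arm(moves=[{"gripper":0.11,"dx":0,"dy":0,"dz":0,"yaw":0},{"gripper":0.11,"dx":-0.0004,"dy":-0.002,"dz":0,"yaw":0},{"gripper":0.11,"dx":0,"dy":0,"dz":0,"yaw":0}])

```text
t: 12.92
eef_pos: [0.5381, 0.1177, 0.0607]
tool_rot: [-0.001, 0.775, 0.632, 0.005]
contact_force: [0.3, 10.7, 2.7]
finger_gap: 0.0094
grasp_force: 32.6
```

Call:
jog_arm(moves=[{"gripper":0.11,"dx":-0.0004,"dy":-0.002,"dz":0.001,"yaw":0},{"gripper":0.11,"dx":-0.0004,"dy":-0.002,"dz":0.0015,"yaw":0},{"gripper":0.11,"dx":-0.0004,"dy":-0.002,"dz":0.0015,"yaw":0},{"gripper":0.11,"dx":0,"dy":0,"dz":0,"yaw":0}])

```text
t: 13.25
eef_pos: [0.5369, 0.1113, 0.065]
tool_rot: [-0.001, 0.775, 0.632, 0.004]
contact_force: [1.2, 9.5, 3.3]
finger_gap: 0.0093
grasp_force: 33.2
```

Call:
jog_arm(moves=[{"gripper":0.11,"dx":-0.0004,"dy":-0.002,"dz":0.002,"yaw":0},{"gripper":0.11,"dx":-0.0004,"dy":-0.002,"dz":0.002,"yaw":0},{"gripper":0.11,"dx":-0.0004,"dy":-0.002,"dz":0.002,"yaw":0},{"gripper":0.11,"dx":-0.0004,"dy":-0.002,"dz":0.002,"yaw":0},{"gripper":0.11,"dx":0,"dy":0,"dz":0,"yaw":0}])

```text
t: 13.67
eef_pos: [0.535, 0.1024, 0.0727]
tool_rot: [-0.0, 0.775, 0.632, 0.004]
contact_force: [1.0, 7.7, 2.1]
finger_gap: 0.0098
grasp_force: 33.3
```

Call:
jog_arm(moves=[{"gripper":0.11,"dx":-0.0004,"dy":-0.002,"dz":0.002,"yaw":0},{"gripper":0.11,"dx":-0.0004,"dy":-0.002,"dz":0.002,"yaw":0},{"gripper":0.11,"dx":-0.0004,"dy":-0.002,"dz":0.002,"yaw":0},{"gripper":0.11,"dx":-0.0004,"dy":-0.002,"dz":0.0015,"yaw":0},{"gripper":0.11,"dx":0,"dy":0,"dz":0,"yaw":0}])

```text
t: 14.08
eef_pos: [0.533, 0.0935, 0.0797]
tool_rot: [0.0, 0.774, 0.633, 0.003]
contact_force: [1.3, 5.0, 1.3]
finger_gap: 0.0098
grasp_force: 33.1
```

```bash
python3 - <<'E'
from h import *
sm,K,T=grab("side","side7")
s=bot.read_state(); p=s["eef_pos"]; print(p,s["contact_force"],s["grasp_force"])
cv2.imwrite("pics/v6.png",cv2.resize(sm[190:260,215:295],(800,600),fx=0,fy=0,interpolation=cv2.INTER_CUBIC))
E
```

```text
[0.53297484 0.09350596 0.07958703] [1.58017198 5.72467042 1.54205149] 33.06753873825073
```

View pics/v6.png

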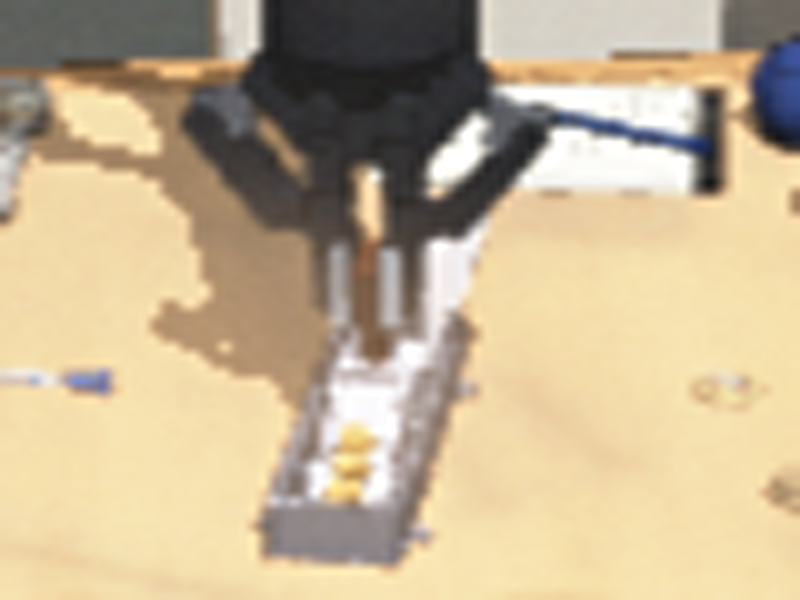

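The scoop is tilted, and its three barrels have slid to the lip against the box's end wall (crop (350, 435–495)). I tilt a little more, then back off to let them drop.

Call:
jog_arm(moves=[{"gripper":0.11,"dx":-0.0004,"dy":-0.002,"dz":0.0018,"yaw":0},{"gripper":0.11,"dx":-0.0004,"dy":-0.002,"dz":0.0018,"yaw":0},{"gripper":0.11,"dx":-0.0004,"dy":-0.002,"dz":0.0018,"yaw":0},{"gripper":0.11,"dx":-0.0004,"dy":-0.002,"dz":0.0018,"yaw":0},{"gripper":0,"dx":0,"dy":0,"dz":0,"yaw":0},{"gripper":0,"dx":0,"dy":0,"dz":0,"yaw":0},{"gripper":0,"dx":0,"dy":0,"dz":0,"yaw":0}])

```text
t: 14.72
eef_pos: [0.5301, 0.0842, 0.0859]
tool_rot: [0.0, 0.774, 0.633, 0.001]
contact_force: [1.0, 3.7, 0.5]
finger_gap: 0.009
grasp_force: 59.4
```

Call:
jog_arm(moves=[{"gripper":0,"dx":0.0004,"dy":0.002,"dz":0.001,"yaw":0},{"gripper":0,"dx":0.0008,"dy":0.004,"dz":0.001,"yaw":0},{"gripper":0,"dx":0.0008,"dy":0.004,"dz":0,"yaw":0},{"gripper":0,"dx":0.0008,"dy":0.004,"dz":0,"yaw":0},{"gripper":0,"dx":0.0008,"dy":0.004,"dz":0,"yaw":0},{"gripper":0,"dx":0.0008,"dy":0.004,"dz":0,"yaw":0},{"gripper":0,"dx":0.0002,"dy":0.001,"dz":0,"yaw":0},{"gripper":0,"dx":0,"dy":0,"dz":0,"yaw":0},{"gripper":0,"dx":0,"dy":0,"dz":0,"yaw":0},{"gripper":0,"dx":0,"dy":0,"dz":0,"yaw":0}])

```text
t: 15.55
eef_pos: [0.534, 0.1068, 0.0875]
tool_rot: [0.0, 0.774, 0.633, -0.0]
contact_force: [-0.2, 0.5, -0.5]
finger_gap: 0.0092
grasp_force: 59.4
```

```bash
python3 - <<'E'
from h import *
sm,K,T=grab("side","side8")
s=bot.read_state(); print(s["eef_pos"],s["contact_force"],s["grasp_force"])
h=cv2.cvtColor(sm,cv2.COLOR_BGR2HSV); m=cv2.inRange(h,(12,110,90),(32,255,255))
w=np.zeros_like(m); w[225:255,238:262]=255
n,l,st,ce=cv2.connectedComponentsWithStats(m&w)
for j in range(1,n): print(st[j],ce[j].round(1))
E
```

```text
[0.53394681 0.1067405  0.08743465] [-0.2949631   0.16531262 -0.54631643] 59.36925530433655
[247 245   4   3   7] [248.1 246.4]
```

Call:
jog_arm(moves=[{"gripper":0,"dx":0,"dy":0,"dz":0.003,"yaw":0},{"gripper":0,"dx":0,"dy":0,"dz":0.004,"yaw":0},{"gripper":0,"dx":0,"dy":0,"dz":0.004,"yaw":0},{"gripper":0,"dx":0,"dy":0,"dz":0,"yaw":0},{"gripper":0,"dx":0,"dy":0,"dz":0,"yaw":0},{"gripper":0,"dx":0,"dy":0,"dz":0,"yaw":0}])

```text
t: 16.1
eef_pos: [0.5341, 0.1069, 0.0987]
tool_rot: [0.0, 0.774, 0.633, 0.0]
contact_force: [1.0, 0.8, -0.9]
finger_gap: 0.0093
grasp_force: 59.4
```

```bash
python3 - <<'E'
from h import *
sm,K,T=grab("side","side9")
h=cv2.cvtColor(sm,cv2.COLOR_BGR2HSV); m=cv2.inRange(h,(12,90,80),(32,255,255))
w=np.zeros_like(m); w[225:255,238:262]=255
n,l,st,ce=cv2.connectedComponentsWithStats(m&w)
for j in range(1,n): print(st[j],ce[j].round(1))
for z in(.01,.017,.024):print(z,proj([.522,.045,z],K,T),proj([.525,.065,z],K,T))
E
```

```text
[238 225   7   6  22] [240.5 227.7]
[246 225   2   2   3] [246.7 225.3]
[245 229   2   2   3] [245.7 229.7]
[243 232   3   3   6] [244.  232.7]
[258 245   1   1   1] [258. 245.]
0.01 [248.63107879 250.76153157] [249.28154472 247.7144972 ]
0.017 [248.62581482 249.00542411] [249.27760987 245.97501106]
0.024 [248.62053013 247.24240259] [249.27365973 244.22876435]
```

Call:
jog_arm(moves=[{"gripper":0,"dx":0,"dy":0,"dz":0.02,"yaw":0},{"gripper":0,"dx":0,"dy":0,"dz":0.035,"yaw":0},{"gripper":0,"dx":-0.005,"dy":-0.02,"dz":0.005,"yaw":0},{"gripper":0,"dx":-0.009,"dy":-0.035,"dz":0,"yaw":0},{"gripper":0,"dx":-0.009,"dy":-0.036,"dz":0,"yaw":0},{"gripper":0,"dx":-0.009,"dy":-0.036,"dz":0,"yaw":0},{"gripper":0,"dx":-0.009,"dy":-0.036,"dz":0,"yaw":0},{"gripper":0,"dx":-0.009,"dy":-0.036,"dz":0,"yaw":0},{"gripper":0,"dx":-0.009,"dy":-0.036,"dz":0,"yaw":0},{"gripper":0,"dx":-0.009,"dy":-0.036,"dz":0,"yaw":0},{"gripper":0,"dx":-0.009,"dy":-0.036,"dz":0,"yaw":0},{"gripper":0,"dx":-0.009,"dy":-0.036,"dz":0,"yaw":0}])

```text
t: 17.15
eef_pos: [0.4472, -0.2377, 0.1584]
tool_rot: [-0.0, 0.774, 0.633, 0.0]
contact_force: [-0.0, 0.1, -0.2]
finger_gap: 0.0094
grasp_force: 59.5
```

Call:
jog_arm(moves=[{"gripper":0,"dx":-0.009,"dy":-0.036,"dz":0,"yaw":0},{"gripper":0,"dx":-0.006,"dy":-0.02,"dz":0,"yaw":0},{"gripper":0,"dx":0,"dy":0,"dz":-0.02,"yaw":0},{"gripper":0,"dx":0,"dy":0,"dz":-0.03,"yaw":0},{"gripper":0,"dx":0,"dy":0,"dz":-0.018,"yaw":0},{"gripper":0,"dx":0,"dy":0,"dz":-0.006,"yaw":0},{"gripper":0,"dx":0,"dy":0,"dz":0,"yaw":0}])

```text
t: 17.73
eef_pos: [0.4314, -0.2909, 0.0823]
tool_rot: [-0.002, 0.774, 0.633, -0.001]
contact_force: [0.4, 0.4, -0.8]
finger_gap: 0.0087
grasp_force: 59.4
```

```bash
python3 - <<'E'
from h import *
im,K,T=grab("top"); sm,Ks,Ts=grab("side","side10")
s=bot.read_state(); print(s["eef_pos"],s["contact_force"])
o=np.zeros((500,800,3),np.uint8)
o[:,:400]=cv2.resize(im[190:232,190:224],(400,500),interpolation=cv2.INTER_CUBIC)
o[:,400:]=cv2.resize(sm[235:345,160:270],(400,500),interpolation=cv2.INTER_CUBIC)
cv2.imwrite("pics/v7.png",o)
E
```

```text
[ 0.43360048 -0.29239722  0.08503543] [ 0.51506333  0.01838512 -0.16291374]
```

View pics/v7.png

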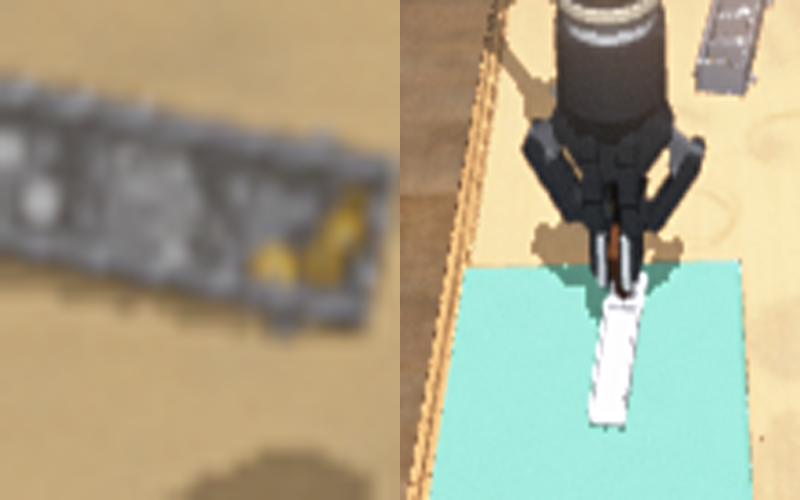

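The barrels are all in the end cell (gold at crop (255–365, 195–280), right of its divider at about 235), and the scoop is empty over the mat. Next I lower it and press it level.

Call:
jog_arm(moves=[{"gripper":0.11,"dx":0,"dy":0,"dz":-0.008,"yaw":0},{"gripper":0.11,"dx":0,"dy":0,"dz":-0.005,"yaw":0},{"gripper":0.11,"dx":0.0004,"dy":0.002,"dz":-0.003,"yaw":0},{"gripper":0.11,"dx":0.0006,"dy":0.003,"dz":-0.003,"yaw":0},{"gripper":0.11,"dx":0.0006,"dy":0.003,"dz":-0.003,"yaw":0},{"gripper":0.11,"dx":0,"dy":0,"dz":0,"yaw":0}])

```text
t: 18.33
eef_pos: [0.4357, -0.284, 0.0639]
tool_rot: [0.001, 0.774, 0.634, 0.0]
contact_force: [-0.6, 2.3, 6.8]
finger_gap: 0.0097
grasp_force: 34.2
```

Call:
jog_arm(moves=[{"gripper":0.11,"dx":0.0008,"dy":0.004,"dz":-0.003,"yaw":0},{"gripper":0.11,"dx":0.0008,"dy":0.004,"dz":-0.003,"yaw":0},{"gripper":0.11,"dx":0.0008,"dy":0.004,"dz":-0.003,"yaw":0},{"gripper":0.11,"dx":0.0008,"dy":0.004,"dz":-0.004,"yaw":0},{"gripper":0.11,"dx":0,"dy":0,"dz":0,"yaw":0}])

```text
t: 18.75
eef_pos: [0.4388, -0.2678, 0.0503]
tool_rot: [0.001, 0.774, 0.634, 0.0]
contact_force: [-0.3, 2.1, 4.6]
finger_gap: 0.0097
grasp_force: 34.7
```

Call:
jog_arm(moves=[{"gripper":0.11,"dx":0.0008,"dy":0.004,"dz":-0.004,"yaw":0},{"gripper":0.11,"dx":0.0006,"dy":0.003,"dz":-0.004,"yaw":0},{"gripper":0.11,"dx":0.0006,"dy":0.003,"dz":-0.003,"yaw":0},{"gripper":0.11,"dx":0,"dy":0,"dz":0,"yaw":0}])

```text
t: 19.08
eef_pos: [0.441, -0.2584, 0.0392]
tool_rot: [0.001, 0.773, 0.634, 0.0]
contact_force: [0.6, 0.1, 3.7]
finger_gap: 0.0098
grasp_force: 34.5
```

Call:
jog_arm(moves=[{"gripper":0.11,"dx":0.0002,"dy":0.001,"dz":-0.002,"yaw":0},{"gripper":0.11,"dx":0,"dy":0,"dz":-0.0015,"yaw":0},{"gripper":0.11,"dx":0,"dy":0,"dz":0,"yaw":0}])

```text
t: 19.33
eef_pos: [0.4414, -0.2571, 0.0362]
tool_rot: [0.001, 0.774, 0.633, 0.001]
contact_force: [2.3, 3.9, 8.7]
finger_gap: 0.0092
grasp_force: 34.8
```

Call:
jog_arm(moves=[{"gripper":0.11,"dx":0,"dy":0,"dz":-0.0015,"yaw":0},{"gripper":0.11,"dx":0,"dy":0,"dz":0,"yaw":0}])

```text
t: 19.5
eef_pos: [0.4415, -0.2571, 0.0362]
tool_rot: [0.0, 0.774, 0.633, 0.001]
contact_force: [-2.4, 5.8, 17.9]
finger_gap: 0.0098
grasp_force: 36.2
```

Call:
jog_arm(moves=[{"gripper":0.11,"dx":0,"dy":0,"dz":0.003,"yaw":0},{"gripper":0.16,"dx":0,"dy":0,"dz":0.001,"yaw":0},{"gripper":0.25,"dx":0,"dy":0,"dz":0,"yaw":0},{"gripper":0.4,"dx":0,"dy":0,"dz":0,"yaw":0},{"gripper":0.6,"dx":0,"dy":0,"dz":0,"yaw":0},{"gripper":0.6,"dx":0,"dy":0,"dz":0,"yaw":0},{"gripper":0.6,"dx":0,"dy":0,"dz":0.015,"yaw":0},{"gripper":0.6,"dx":0,"dy":0,"dz":0.03,"yaw":0},{"gripper":0.6,"dx":0,"dy":0,"dz":0.035,"yaw":0},{"gripper":0.6,"dx":0,"dy":0,"dz":0.035,"yaw":0},{"gripper":0.6,"dx":0,"dy":0,"dz":0.03,"yaw":0},{"gripper":0.6,"dx":0,"dy":0,"dz":0,"yaw":0}])

```text
t: 20.5
eef_pos: [0.4442, -0.2601, 0.1894]
tool_rot: [0.006, 0.774, 0.633, 0.002]
contact_force: [1.7, -1.0, 1.3]
finger_gap: 0.0512
grasp_force: 0.0
```

```bash
python3 - <<'E'
from h import *
im,K,T=grab("top"); sm,Ks,Ts=grab("side","side11")
s=bot.read_state(); print(s["eef_pos"],s["contact_force"],s["finger_gap"])
h=cv2.cvtColor(sm,cv2.COLOR_BGR2HSV); m=cv2.inRange(h,(0,90,20),(14,255,130))
w=np.zeros_like(m);w[285:325,200:250]=255
n,l,st,ce=cv2.connectedComponentsWithStats(m&w); print([ (st[j].tolist()) for j in range(1,n) if st[j,4]>5])
a,b=np.array([np.cos(-1.77),np.sin(-1.77)]),np.array([.4415,-.2571])
for d,z in((.003,.07),(.003,.014),(.0835,.002),(-.012,.002)): print("expect",d,z,proj([*(b+a*d),z],Ks,Ts).round(1))
wm=cv2.inRange(h,(0,0,200),(180,35,255)); w[:]=0; w[285:350,195:250]=255
n,l,st,ce=cv2.connectedComponentsWithStats(wm&w); print([ (st[j].tolist()) for j in range(1,n) if st[j,4]>15])
g=cv2.inRange(cv2.cvtColor(im,cv2.COLOR_BGR2HSV),(12,120,90),(32,255,255)); w[:]=0; w[200:222,205:226]=255
C=np.array([.5356,.1193])
ys,xs=np.nonzero(g&w)
for x,y in zip(xs,ys):
    q=onz((x,y),.012,K,T)[:2]-C; print((q@[np.cos(1.371),np.sin(1.371)]).round(3),(q@[np.sin(1.371),-np.cos(1.371)]).round(3),end="; ")
E
```

```text
[ 0.4409671  -0.25785027  0.18399497] [-0.35670278  0.70210536 -0.71800464] 0.05125479210002941
[[222, 291, 4, 20, 63]]
expect 0.003 0.07 [222.7 291.9]
expect 0.003 0.014 [223.2 308.7]
expect 0.0835 0.002 [216.6 332.6]
expect -0.012 0.002 [224.5 308.6]
[[213, 309, 17, 24, 226]]
-0.073 0.012; -0.071 0.008; -0.074 0.009; -0.068 0.004; -0.071 0.005; -0.075 0.005; -0.069 0.001; -0.072 0.001; -0.075 0.002; -0.066 -0.003; -0.069 -0.003; -0.076 -0.001; -0.051 -0.01; -0.054 -0.009; -0.057 -0.009; -0.064 -0.007; -0.067 -0.007; -0.07 -0.006; -0.073 -0.005; -0.051 -0.013; -0.055 -0.013; -0.058 -0.012; -0.061 -0.011; -0.064 -0.011; -0.068 -0.01; -0.071 -0.009; -0.068 -0.013;
```

```bash
python3 -c "
from h import *
print(bot.hand_in())"
```

```text
the job is handed in; nothing more can be done
None
```

The job is handed in, but no verdict came back: the lid is fully open, the images show gold only inside the cell that already held a barrel (not each barrel singly), the empty scoop stands upright and released on the mat, and I kept clear of the loupe, tin and tweezers without re-measuring them.

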